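# Fit the filter panel into the bench dust collector

### The arm

A 6-joint arm with a two-finger parallel gripper is mounted at the origin on the work surface. World frame = base frame: x ahead of the robot, y to its left, z up, the work surface at z = 0. Lengths are in m, angles in rad, forces in N, time in s.
With the tool pointing down it reaches from about 0.275 to 1 m from the base axis. Payload 8.4 kg.
Tool frame: the origin (TCP) lies midway between the tips of the shut fingers; the grasp point (between the pads) lies 19 mm behind it; x points along the fingers, z is the direction in which the jaws open and shut, and the axes are right-handed (so a half turn about x gives the same grasp; the last joint's range is limited). The gripper opens to 85 mm and grips with 20 to 120 N. Pads are 22 mm wide; open, the fingers measure 114 mm over their backs; the gripper's body (76 mm by 85 mm) begins 54 mm behind the grasp point. The pads swing forward as they close: fully open they stand 13 mm farther back than shut.
Start: joints at [-1.141, 0.353, 1.633, -0, 1.155, -0.002], TCP at [0.262, -0.568, 0.231] pointing down, gripper open.
Joint ranges: [-2.63, 2.63], [-0.92, 2.1], [0.06, 2.66], [-1.3, 4.44], [0, 2.69], [-3.02, 3.02]. Speed limits (rad/s): [2.22, 2.22, 2.79, 3.14, 3.14, 3.14].

### API

Orientations are given as a unit quaternion [w, x, y, z].
In Python, from plant import robot gives the robot as it stands.
- The arm moves only by the tool drive_tool, never from a script. Its argument "series" is one flat list of numbers, 4 for each row, row after row: the shift along the tool's x, y, z in cm, then the turn about the tool's x in rad. In form: [dx, dy, dz, twist, dx, dy, dz, twist, ...]. A call has 1 to 12 rows; each row is the pose to reach, as a shift and turn from the pose measured when the call began, along the tool's axes at that moment; what a row does not reach only later rows make up. A row lasts 1/10 s, in which the tool goes at most 50 mm and 8.59 degrees, less where a joint would pass 70% of its speed; a pose out of reach is approached as far as the arm can. A call with a gripper value outside its range is refused whole. "hand" is the finger opening in cm, from 0 to 8.54, set as the call begins (left out, the last holds). The fingers move at their own pace and stop on an object; the grip force is fixed at half the most. Time passes only in rows, so rows that repeat a pose let the fingers close. It gives the time, the measured TCP pose, the force and the opening at its end, in the units of the state.
- robot.get_state(): the state, without advancing time (a new reading comes with each control period).
- robot.capture(name): name is "side" or "top"; returns a dict with "img" (400x640x3 uint8, red, green, blue), "K" (3x3 intrinsics, pixels), "R" (3x3) and "t" (3): a world point X has camera coordinates R X + t. Camera axes: x right, y down, z forward; pixel columns grow to the right and rows downward; lengths in m; the calibration is good to about 2 mm. A picture is of the moment at which its call begins. There is no depth.
- robot.sign_off(): hands the job in, once; it reports no verdict.
The state is a dict: "time": time; "q": joint angles; "qvel": joint speeds; "joint_efforts": joint torques, N m; "tool_pos": TCP position; "tcp_rot": TCP orientation; "contact_force": force on the tool from outside, world axes, zero at the start; "torque": the same for the moment, N m; "gripper_width": opening from 0.0 (shut) to 1.0 (fully open).
Only numpy, scipy, OpenCV 4.12 (cv2) and the standard library are available. Lean on these libraries where they do the work, as an engineer would, in place of code of your own. Each camera call takes 0.05 s, during which the arm holds its last target. There are 200 camera calls.

### The job

Get the bench dust collector ready for work: pull up the red spring knob and slide the grey cover fully open, then hook the yellow lip of the blue filter panel under the yellow ledge with the panel tilted and swing it down until it is fully seated, flat and held by the spring catch. Let go of everything and leave the other things on the bench where they are.

Things in the scene. Friction and masses are not known exactly. Their poses are not given: they have to be found in the camera images.
- collector: Dust collector, a green box fixed to the bench, 210 (x) by 290 (y) by 95 mm high. Origin on the bench; it spans x -105..105, y -155..135 in its own frame; its -x side faces the robot, turned at most 0.2 rad. A filter well is sunk in its +y half, under the cover; the -y half is a flat deck. Cover rails, tops at z 112, run along y at x -105..-88 and 88..105.
- well (a point): Middle of the filter well at seat height (collector frame x 0, y 68, z 80 mm), axes as the collector's; under the cover at first. In it an aluminium filter frame with the seat, ledge and catch is clamped firmly, but up to 5 mm either way along x from nominal: find it by touch. Nominal mouth x -83..82, y -54..54 from here, walls 15 mm above the seat; seat rim 10 mm wide, 35 at the ledge.
- ledge (a point): Nominal middle of the lower edge of the frame's yellow ledge (collector frame x -73, y 68, z 90 mm), axes as the collector's; the true ledge is up to 5 mm either way along x. It overhangs the seat by 10 mm as far as the upright stop for the lip, nominally at x -83; its underside is 10 mm above the seat, and it is 5 mm thick. The lip's tip finally rests on the seat, 0 to 3 mm from the stop.
- cover (a joint): Slide of the grey steel cover plate (184 by 154 by 4 mm, its top 107 mm above the bench). 0 = closed over the well and locked, 0.12 = fully open (m); it opens along the collector's -y. Friction about 3 N. It stays where it is left.
- plunger (a joint): Lift of the spring index plunger on the cover (m): 0 = pin down, 0.012 = end of its travel. While the cover is shut the pin locks it; it comes free at a lift of about 0.006 and must be held up to start the slide. Spring: 4 N at 0, 9 N at the end. Let go, it springs down, or rides on the deck if the cover has been moved.
- knob_grip (a point): Middle of the red plunger knob, 26 mm in diameter, 24 mm tall (131 mm above the bench with the pin down; its underside is 12 mm above the cover plate). It rides on the cover: when closed it stands 80 mm to the -y side of the well's middle. z is up, axes as the collector's.
- panel_grip (a point): Middle of the black handle of the loose filter panel (0.2 to 0.4 kg), 30 mm above the panel's flat underside. Handle: upright bar 60 mm long along the panel's y, 16 mm thick along its x, 8 to 42 mm above the underside. Panel: blue plate 8 mm thick with white pleats, x -63..81, y -50..50 from the handle. x points away from the lip, z up. It lies flat on the bench at first.
- panel_lip (a point): Middle of the lower edge of the lip's tip (x -81, y 0, z 0 mm on the panel). The yellow lip is 4 mm thick, 90 mm wide, 18 mm long, flush with the underside. Laid flat, the panel (162 mm with lip) does not pass between ledge and far wall; with its far end raised 10 to 20 degrees the lip goes fully under the ledge.
- panel_far (a point): Middle of the lower edge of the panel's far end (x 81, y 0, z 0 mm on the panel). At the middle of the frame's +x end it meets a sprung brass roller catch: 16 mm in diameter, axis 12.5 mm above the seat, standing 6 mm into the mouth and 159 mm from the lip stop; it yields towards +x and takes about 3 to 8 N downward to pass; a panel just laid on it stays 10 to 18 mm up. That end has a 45 degree lead-in 9 mm high.
- offcut: Bystander: light wood offcut, 140 by 45 by 45 mm.
- wedge_block: Bystander: brown wood block, 70 by 60 by 40 mm.
- glue: Bystander: white glue bottle with an orange cap, 60 mm in diameter, 170 mm tall.
- mallet: Bystander: hammer lying on the bench.
- bench_brush: Bystander: brush lying on the bench.
- driver: Bystander: screwdriver with yellow handle lying on the bench.
- mug: Bystander: blue mug, 80 mm in diameter, 90 mm tall.
There are look-alikes about, which are no part of the job. What is shaped like the part that bears panel_grip but purple is not meant.

How it is judged:
On the way, in this order (a step that is already met when the one before it is completed fails the run):
1. the cover is slid open (at least 110 of its 120 mm) (value of joint cover above 0.11 m), for 0.2 s.
2. the lip's tip is down in the gap by the ledge, between seat and ledge height, with the panel still tilted (3 degrees or more) (x of panel_lip in the frame of collector between -0.092 and -0.072 m and y of panel_lip in the frame of collector between 0.056 and 0.08 m and z of panel_lip in the frame of collector between 0.076 and 0.09 m and angle between panel_grip's own z axis and vertical above 0.052 rad), for 0.05 s.
At the end, for the whole second after the job is handed in: The cover is open by at least 110 mm; the panel lies in the well, lip end towards the ledge, flat (within 0.03 rad) and at rest, with both ends down on the seat within 3 mm, which it can only be with its lip under the ledge and its far end below the catch (value of joint cover above 0.11 m and x of panel_lip in the frame of collector between -0.092 and -0.072 m and y of panel_lip in the frame of collector between 0.056 and 0.08 m and z of panel_lip in the frame of collector between 0.077 and 0.083 m and z of panel_far in the frame of collector between 0.077 and 0.083 m and x of panel_far in the frame of collector above 0.05 m and angle between panel_grip's own z axis and vertical below 0.03 rad and linear speed of panel below 0.02 m/s); the robot touches nothing.
It fails at once if a bystander is moved by more than 30 mm (distance of any of offcut, wedge_block, glue, mallet, bench_brush, driver, mug from where it was at the start of the episode above 0.03 m).
It also fails if it takes over 67 s, if anything falls off the work surface, if the arm or the gripper's body presses on something with over 40 N, if the wrist force passes 120 N, or if a joint passes its speed limit or range.

## Working session

There is one attempt and no reset: what is moved stays moved. The work goes in short steps, Python scripts to look and compute and a tool call to move; the robot and the scene stay as the last step left them, time stands still between calls to the robot, and variables do not carry over. Pictures are saved under pics/ and viewed, about 8 in all and at most 12, crops included, and the job is handed in when it is done.

Besides the shell and the picture viewer there is one more tool, called as name(argument=value, ...) on one line, values as JSON. drive_tool: Moves the arm, as the interface text tells. Its arguments: {"type":"object","properties":{"series":{"type":"array","items":{"type":"number"}},"hand":{"type":"number"}},"required":["series"]}

```bash
mkdir -p pics; ls; python3 - <<'E'
from plant import robot
import cv2,pickle
for n in("side","top"):
    c=robot.capture(n);cv2.imwrite(f"pics/{n}0.png",c["img"][:,:,::-1]);pickle.dump(c,open(f"{n}.pkl","wb"));print(n,c["K"].tolist(),c["R"].round(4).tolist(),c["t"].round(4).tolist())
print(robot.get_state())
E
```

```text
pics
side [[512.0958075718879, 0.0, 307.00989831040755], [0.0, 512.0958075718879, 200.27807941572064], [0.0, 0.0, 1.0]] [[-0.7461, -0.6658, 0.0077], [-0.4203, 0.4619, -0.781], [0.5165, -0.5859, -0.6245]] [0.4477, 0.2993, 1.5373]
top [[403.2701332832051, 0.0, 323.11685547597625], [0.0, 403.2701332832051, 202.4949123853906], [0.0, 0.0, 1.0]] [[-0.0162, -0.9999, -0.0041], [-0.9962, 0.0165, -0.085], [0.085, 0.0027, -0.9964]] [0.0422, 0.6022, 1.3648]
{'time': 0.1, 'q': array([-1.14139046e+00,  3.53585670e-01,  1.63409014e+00,  2.80432171e-06,
        1.15522282e+00, -2.42316081e-03]), 'qvel': array([ 0.00053654, -0.00010136, -0.00368069, -0.00091454,  0.00010744,
        0.00183619]), 'joint_efforts': array([ 8.50129454e-04, -6.06356692e+01, -3.42819035e+01,  1.87646106e-04,
        4.07768195e-03, -1.52173766e-05]), 'tool_pos': array([ 0.26138161, -0.56721918,  0.23061953]), 'tcp_rot': array([ 0.59512273,  0.38152097,  0.59589826, -0.38101963]), 'contact_force': array([-0.22981623,  0.49977078,  0.51972596]), 'torque': array([ 0.01847168, -0.01550239, -0.01053494]), 'gripper_width': 1.0037131254346126}
```

View pics/top0.png

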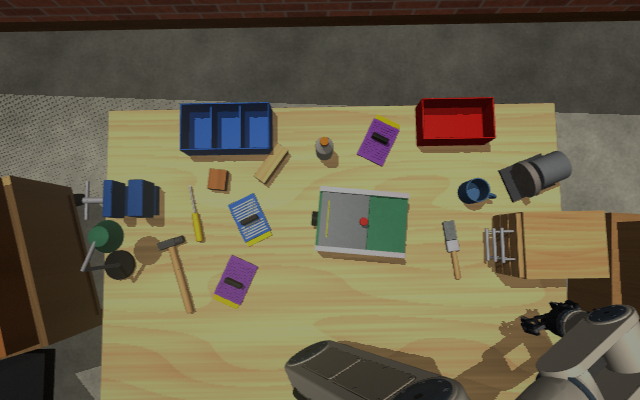

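View pics/side0.png

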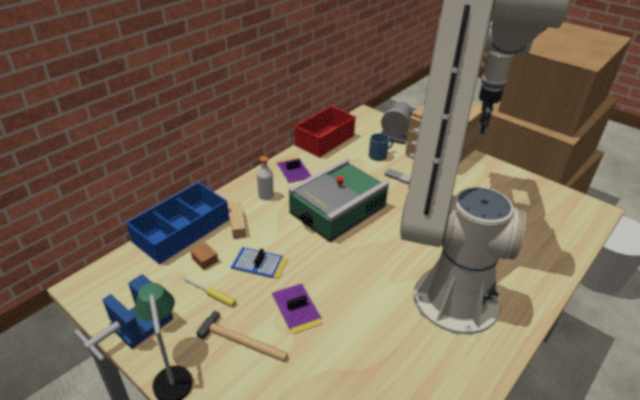

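The top view shows the collector centred near (362,224), the knob at (364,222) and the blue panel at (250,220) with its lip toward the robot (about 258,240). The purple panels are the look-alikes. I'll enlarge the relevant part.

```bash
python3 - <<'E'
import cv2
a=cv2.imread("pics/top0.png");b=cv2.imread("pics/side0.png")
import numpy as np
A=cv2.resize(a[180:270,220:420],None,fx=4,fy=4,interpolation=cv2.INTER_CUBIC) #800x360
B=cv2.resize(b[150:290,220:400],None,fx=4,fy=4,interpolation=cv2.INTER_CUBIC)
cv2.imwrite("pics/topc.png",A);cv2.imwrite("pics/sidec.png",B)
E
```

```text
(no output)
```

View pics/topc.png

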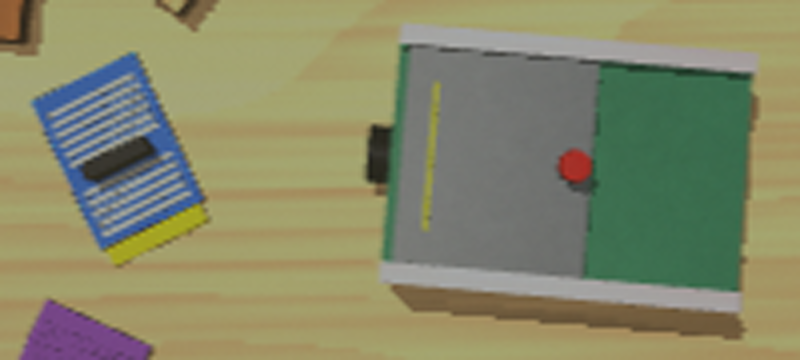

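View pics/sidec.png

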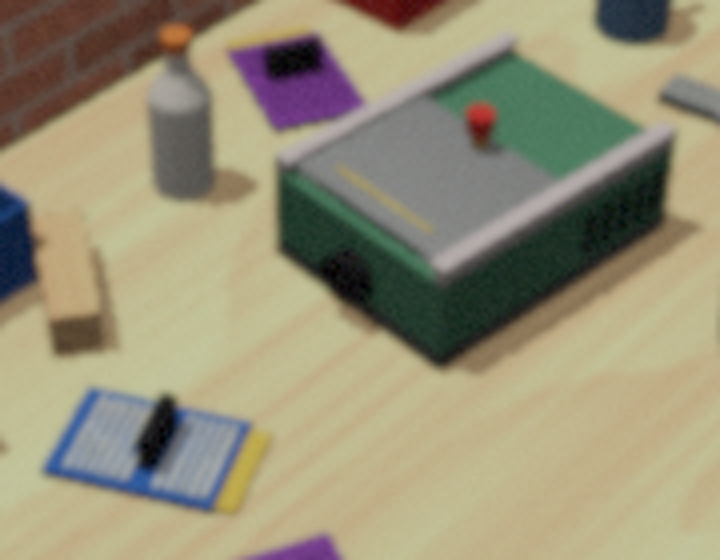

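Top crop: rail-top outer corners at (401,24), (757,54), (740,313) and (379,283), the knob top at (575,166), and panel corners at (33,101), (134,54), (209,218) and (118,266). Side crop: rail corners near (281,158), (440,275), (673,130) and (514,38). I'll fit the poses with both cameras.

```bash
cat > h.py <<'E'
import numpy as np,pickle,cv2
from scipy.optimize import least_squares
from scipy.spatial.transform import Rotation as Ro
cam={n:pickle.load(open(n+".pkl","rb")) for n in("side","top")}
def proj(n,X):
    c=cam[n];p=(c["R"]@np.atleast_2d(X).T).T+c["t"];p=p@c["K"].T;return p[:,:2]/p[:,2:]
def pose(p,L):
    x,y,a=p[:3];L=np.atleast_2d(L);c,s=np.cos(a),np.sin(a)
    return np.c_[x+c*L[:,0]-s*L[:,1],y+s*L[:,0]+c*L[:,1],L[:,2]]
OFF={"top":(220,180),"side":(220,150)}
def px(n,u): return (np.array(u,float)+.5)/4-.5+np.array(OFF[n])
def fit(p0,obs):
    f=lambda p:np.concatenate([(proj(n,pose(p,L))-px(n,u)).ravel() for n,L,u in obs])
    r=least_squares(f,p0,loss="soft_l1");return r.x,f(r.x).reshape(-1,2).round(1).tolist()
def rpy(st):
    q=st["tcp_rot"];return Ro.from_quat([q[1],q[2],q[3],q[0]])
E
python3 - <<'E'
from h import *
C=np.array([[105,135,112],[105,-155,112],[-105,-155,112],[-105,135,112]])/1e3
ot=("top",C,[(401,24),(757,54),(740,313),(379,284)]);os=("side",C,[(281,158),(514,38),(673,130),(440,275)])
kn=("top",[[0,-.012,.143]],[(575,165)])
for o in([ot],[os],[ot,os,kn]):print(fit([.55,-.1,0],o))
P=np.array([[81,50,8],[81,-50,8],[-81,-45,4],[-81,45,4],[0,30,42],[0,-30,42]])/1e3
pt=("top",P,[(33,101),(134,54),(209,216),(117,266),(84,170),(153,140)])
ps=("side",P,[(45,473),(93,388),(271,432),(233,513),(144,462),(172,398)])
for o in([pt],[ps],[pt,ps]):print(fit([.55,.2,.4],o))
E
```

```text
(array([ 0.53268202, -0.08175012, -0.09874047]), [[-0.2, 0.0], [0.1, -0.2], [0.1, 0.2], [-0.1, -0.1]])
(array([ 0.52831828, -0.077517  , -0.11843492]), [[-1.5, -0.5], [-0.6, -1.1], [1.9, 1.2], [0.4, 0.1]])
(array([ 0.53231782, -0.08112701, -0.10305324]), [[-0.2, -0.0], [0.1, 0.1], [-0.2, 0.6], [-0.4, -0.1], [-1.6, -0.9], [-1.6, -2.0], [1.3, -0.2], [1.0, -0.9], [-0.1, 0.5]])
(array([0.55034627, 0.28615525, 0.44448714]), [[-0.3, -0.1], [0.3, -1.1], [0.5, 0.6], [0.2, -0.3], [0.1, 0.5], [-1.2, 0.1]])
(array([0.54396874, 0.29115627, 0.43778348]), [[-0.8, -0.1], [-0.8, 0.1], [0.7, 1.3], [1.1, 0.8], [0.1, -3.9], [-0.2, -0.7]])
(array([0.54834356, 0.28743887, 0.43907677]), [[-0.5, 0.3], [0.1, -0.5], [0.1, 1.3], [-0.3, 0.3], [-0.3, 1.0], [-1.6, 0.8], [-0.8, -1.4], [-0.9, -1.0], [0.5, 0.0], [1.0, -0.6], [-0.0, -5.2], [-0.3, -2.0]])
```

```bash
cat >> h.py <<'E'
COL=[.532,-.0813,-.101]; PAN=[.549,.287,.440]
def c2w(x,y,z): return pose(COL,[[x/1e3,y/1e3,z/1e3]])[0]
def to(st,X,jaw):
    "print shift (cm, tool axes) and twist to bring TCP to X with jaw axis (tool z) at world yaw 'jaw' (mod pi)"
    R=rpy(st).as_matrix();d=R.T@(np.array(X)-st["tool_pos"])*100
    y=np.array([np.cos(jaw),np.sin(jaw),0]);v=R.T@y
    t=np.arctan2(-v[1],v[2]); t=(t+np.pi/2)%np.pi-np.pi/2
    return d.round(2),round(float(t),3)
def show(st):
    R=rpy(st).as_matrix();print("t",round(st["time"],2),"tcp",(st["tool_pos"]*1e3).round(1),"F",st["contact_force"].round(1),"M",st["torque"].round(2),"w",round(float(st["gripper_width"]),3),"\nx",R[:,0].round(3),"z",R[:,2].round(3),"jaw",round(float(np.arctan2(R[1,2],R[0,2])),3),"q",st["q"].round(2))
    p=(st["tool_pos"]-[COL[0],COL[1],0])*1e3;c,s=np.cos(COL[2]),np.sin(COL[2]);print("tcp in collector",round(c*p[0]+s*p[1],1),round(-s*p[0]+c*p[1],1),round(p[2],1))
E
python3 - <<'E'
from h import *;from plant import robot
s=robot.get_state();show(s);X=c2w(0,-12,200);print(X,to(s,X,COL[2]+np.pi/2),to(s,X,COL[2]))
E
```

```text
t 0.1 tcp [ 261.4 -567.2  230.6] F [-0.2  0.5  0.5] M [ 0.02 -0.02 -0.01] w 1.004 
x [-0.001  0.001 -1.   ] z [ 0.419 -0.908 -0.001] jaw -1.139 q [-1.14  0.35  1.63  0.    1.16 -0.  ]
tcp in collector -220.2 -510.7 230.6
[ 0.53079006 -0.09323885  0.2       ] (array([  3.1 ,  44.31, -31.77]), 0.533) (array([  3.1 ,  44.31, -31.77]), -1.038)
```

drive_tool(series=[0,44.31,-31.77,0.533,0,44.31,-31.77,0.533,0,44.31,-31.77,0.533,0,44.31,-31.77,0.533,0,44.31,-31.77,0.533,0,44.31,-31.77,0.533,0,44.31,-31.77,0.533,0,44.31,-31.77,0.533,0,44.31,-31.77,0.533,0,44.31,-31.77,0.533,0,44.31,-31.77,0.533,0,44.31,-31.77,0.533], hand=8.5)

```text
time: 1.3
tool_pos: [0.5331, -0.0886, 0.2309]
tcp_rot: [0.475, 0.524, 0.476, -0.523]
contact_force: [0.5, -1.2, 0.5]
gripper_width: 0.995
```

drive_tool(series=[0,0,0,0])

```text
time: 1.4
tool_pos: [0.533, -0.0878, 0.2304]
tcp_rot: [0.475, 0.523, 0.477, -0.523]
contact_force: [0.5, 0.4, 0.1]
gripper_width: 0.996
```

```bash
python3 - <<'E'
from h import *;from plant import robot
s=robot.get_state();show(s);X=c2w(0,-12,150);print(X,to(s,X,COL[2]+np.pi/2))
E
```

```text
t 1.4 tcp [533.  -87.8 230.4] F [0.5 0.4 0.1] M [ 0.04 -0.06  0.04] w 0.996 
x [-0.001  0.002 -1.   ] z [-0.094 -0.996 -0.002] jaw -1.665 q [-0.17  0.22  1.82  0.    1.1   1.5 ]
tcp in collector 1.6 -6.3 230.4
[ 0.53079006 -0.09323885  0.15      ] (array([ 8.04, -0.16,  0.58]), 0.007)
```

drive_tool(series=[4,-0.16,0.58,0.007,8,-0.16,0.58,0.007,10,-0.16,0.58,0.007,11.7,-0.16,0.58,0.007,11.7,-0.16,0.58,0.007,11.7,-0.16,0.58,0.007])

```text
time: 2.0
tool_pos: [0.5304, -0.094, 0.1136]
tcp_rot: [0.473, 0.525, 0.475, -0.525]
contact_force: [-0.8, 0.3, 0.3]
gripper_width: 0.997
```

drive_tool(series=[0,0,0,0,0,0,0,0,0,0,0,0,0,0,0,0,0,0,0,0,0,0,0,0,0,0,0,0,0,0,0,0], hand=1.5)

```text
time: 2.8
tool_pos: [0.5306, -0.094, 0.1143]
tcp_rot: [0.473, 0.525, 0.475, -0.525]
contact_force: [-0.3, -0.8, 6.5]
gripper_width: 0.279
```

```bash
python3 - <<'E'
from h import *;from plant import robot
s=robot.get_state();show(s)
E
```

```text
t 2.8 tcp [530.6 -94.  114.3] F [-0.3 -0.8  6.5] M [ 0.05  0.22 -0.02] w 0.279 
x [-0.001  0.002 -1.   ] z [-0.102 -0.995 -0.002] jaw -1.673 q [-0.18  0.37  1.92  0.    0.86  1.49]
tcp in collector -0.1 -12.8 114.3
```

drive_tool(series=[-0.5,0,0,0,-0.9,0,0,0,-0.9,0,0,0,-0.9,0,0,0])

```text
time: 3.2
tool_pos: [0.5306, -0.094, 0.1231]
tcp_rot: [0.473, 0.525, 0.475, -0.525]
contact_force: [2.0, -0.4, -7.7]
gripper_width: 0.283
```

drive_tool(series=[0,0,1,0,0,0,3,0,0,0,5,0,0,0,7,0,0,0,9,0,0,0,11,0,0,0,12,0,0,0,12.3,0,0,0,12.3,0,0,0,12.3,0])

```text
time: 4.2
tool_pos: [0.5183, -0.2128, 0.1222]
tcp_rot: [0.471, 0.527, 0.476, -0.524]
contact_force: [8.1, 19.5, -7.9]
gripper_width: 0.28
```

```bash
python3 - <<'E'
from h import *;from plant import robot
s=robot.get_state();show(s)
E
```

```text
t 4.2 tcp [ 518.3 -212.8  122.2] F [ 8.1 19.5 -7.9] M [ 3.11 -1.23 -0.03] w 0.28 
x [-0.001  0.008 -1.   ] z [-0.104 -0.995 -0.008] jaw -1.675 q [-0.4   0.39  1.86  0.01  0.9   1.27]
tcp in collector -0.3 -132.2 122.2
```

drive_tool(series=[0.3,0,0,0,0.3,0,0,0,0.3,0,0,0,0.3,0,0,0,0.3,0,0,0,-4,0,0,0,-9,0,0,0,-12,0,0,0,-12,0,0,0], hand=8.5)

```text
time: 5.1
tool_pos: [0.5209, -0.2151, 0.2473]
tcp_rot: [0.474, 0.528, 0.473, -0.522]
contact_force: [0.6, 0.5, -0.4]
gripper_width: 0.991
```

```bash
python3 - <<'E'
from h import *;from plant import robot
s=robot.get_state();show(s);X=pose(PAN,[[0,0,s["tool_pos"][2]]])[0];print(X,to(s,X,PAN[2]+np.pi/2))
c=robot.capture("top");cv2.imwrite("pics/top1.png",cv2.resize(c["img"][160:300,210:470,::-1],None,fx=3,fy=3,interpolation=cv2.INTER_CUBIC))
E
```

```text
t 5.1 tcp [ 520.9 -215.1  247.3] F [ 0.6  0.5 -0.4] M [-0.02 -0.04  0.01] w 0.991 
x [ 0.007  0.005 -1.   ] z [-0.104 -0.995 -0.005] jaw -1.675 q [-0.4   0.24  1.75  0.01  1.14  1.27]
tcp in collector 2.4 -134.2 247.3
[0.549      0.287      0.24731862] (array([  0.26,  -2.42, -50.23]), -0.544)
```

View pics/top1.png

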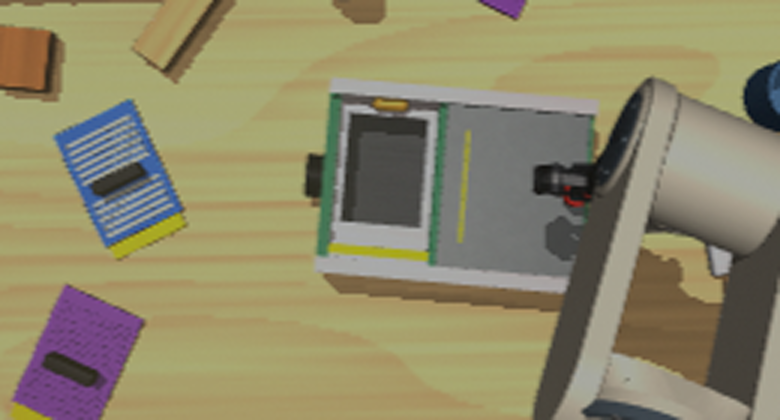

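Cover is open. Well visible: ledge strip (330,248)–(427,257), its middle near (378,252); roller at (392,104). I'll get the frame's x offset from it and meanwhile go to the panel.

```bash
python3 - <<'E'
from h import *
img=cv2.imread("pics/top1.png")
def back(u,z):
    c=cam["top"];p=(np.array(u)+.5)/3-.5+[210,160];d=c["R"].T@np.linalg.solve(c["K"],[*p,1]);o=-c["R"].T@c["t"];X=o+d*(z-o[2])/d[2]
    q=(X-[COL[0],COL[1],0]);a=COL[2];return np.round([1e3*(np.cos(a)*q[0]+np.sin(a)*q[1]),1e3*(-np.sin(a)*q[0]+np.cos(a)*q[1])],1)
hsv=cv2.cvtColor(img,cv2.COLOR_BGR2HSV)
m=((hsv[...,0]>24)&(hsv[...,0]<33)&(hsv[...,1]>190)).astype(np.uint8);m[:,:320]=0;m[:,440:]=0;m[:235]=0;m[270:]=0
v,u=np.nonzero(m);print(len(u),u.min(),u.max())
for a in(345,378,410):
    r=v[abs(u-a)<4];print(a,r.min(),r.max(),back((a,r.min()-.5),.095),back((a,r.max()+.5),.095),back((a,r.mean()),.095))
print("ends",back((330,248),.095),back((427,257),.095),"roller",back((392,104),.1))
print("rail inner near",back((378,262),.112))
E
```

```text
562 330 426
345 247 252 [-74.3 103.5] [-80.7 103. ] [-76.9 103.3]
378 249 255 [-73.4  67.8] [-80.9  67.2] [-77.   67.5]
410 252 257 [-73.7  33. ] [-80.1  32.5] [-76.7  32.8]
ends [-77.3 119.6] [-78.   14.2] roller [84.1 65.6]
rail inner near [-87.5  67.1]
```

drive_tool(series=[0,-2.42,-50.23,-0.544,0,-2.42,-50.23,-0.544,0,-2.42,-50.23,-0.544,0,-2.42,-50.23,-0.544,0,-2.42,-50.23,-0.544,0,-2.42,-50.23,-0.544,0,-2.42,-50.23,-0.544,0,-2.42,-50.23,-0.544,0,-2.42,-50.23,-0.544,0,-2.42,-50.23,-0.544,0,-2.42,-50.23,-0.544,0,-2.42,-50.23,-0.544])

```text
time: 6.35
tool_pos: [0.5467, 0.2884, 0.2459]
tcp_rot: [0.597, 0.38, 0.598, -0.377]
contact_force: [-0.5, -0.7, 0.3]
gripper_width: 0.994
```

```bash
python3 - <<'E'
from h import *;from plant import robot
s=robot.get_state();show(s);X=pose(PAN,[[0,0,.014]])[0];print(X,to(s,X,PAN[2]+np.pi/2))
c=robot.capture("side");cv2.imwrite("pics/side1.png",cv2.resize(c["img"][150:300,190:390,::-1],None,fx=4,fy=4,interpolation=cv2.INTER_CUBIC))
E
```

```text
t 6.35 tcp [546.7 288.4 245.9] F [-0.5 -0.7  0.3] M [-0.03  0.01 -0.02] w 0.994 
x [ 0.001  0.005 -1.   ] z [ 0.428 -0.904 -0.004] jaw -1.128 q [0.48 0.33 1.64 0.   1.17 1.61]
tcp in collector -22.7 369.3 245.9
[0.549 0.287 0.014] (array([23.19,  0.08,  0.31]), 0.002)
```

drive_tool(series=[5,0.08,0.31,0,10,0.08,0.31,0,15,0.08,0.31,0,19,0.08,0.31,0,22,0.08,0.31,0,23.0,0.08,0.31,0,23.8,0.08,0.31,0,23.8,0.08,0.31,0,23.8,0.08,0.31,0])

```text
time: 7.3
tool_pos: [0.5502, 0.2859, 0.0096]
tcp_rot: [0.597, 0.381, 0.597, -0.376]
contact_force: [-0.1, 0.9, 0.5]
gripper_width: 0.995
```

drive_tool(series=[0,0,0,0,0,0,0,0,0,0,0,0,0,0,0,0,0,0,0,0], hand=4)

```text
time: 7.8
tool_pos: [0.5513, 0.2869, 0.0117]
tcp_rot: [0.598, 0.382, 0.597, -0.375]
contact_force: [-2.1, 2.1, 11.4]
gripper_width: 0.692
```

drive_tool(series=[-1,0,0,0,-4,0,0,0,-8,0,0,0,-12,0,0,0,-16,0,0,0,-20,0,0,0,-20,0,0,0,-20,0,0,0])

```text
time: 8.6
tool_pos: [0.5502, 0.2855, 0.2128]
tcp_rot: [0.598, 0.382, 0.596, -0.375]
contact_force: [-0.1, 0.2, -5.1]
gripper_width: 0.684
```

```bash
python3 - <<'E'
from h import *;from plant import robot
s=robot.get_state();show(s)
c=robot.capture("side");cv2.imwrite("pics/side2.png",cv2.resize(c["img"][100:250,190:390,::-1],None,fx=4,fy=4,interpolation=cv2.INTER_CUBIC))
for x in(-163,):
    X=c2w(x,68,208);print(X,to(s,X,COL[2]+np.pi/2))
E
```

```text
t 8.6 tcp [550.2 285.5 212.8] F [-0.1  0.2 -5.1] M [0.   0.04 0.  ] w 0.684 
x [ 0.007  0.008 -1.   ] z [ 0.426 -0.904 -0.004] jaw -1.13 q [0.47 0.36 1.67 0.   1.1  1.6 ]
tcp in collector -18.9 366.7 212.8
[0.376687   0.00278849 0.208     ] (array([  0.12, -27.75,  18.17]), 0.542)
```

View pics/side2.png

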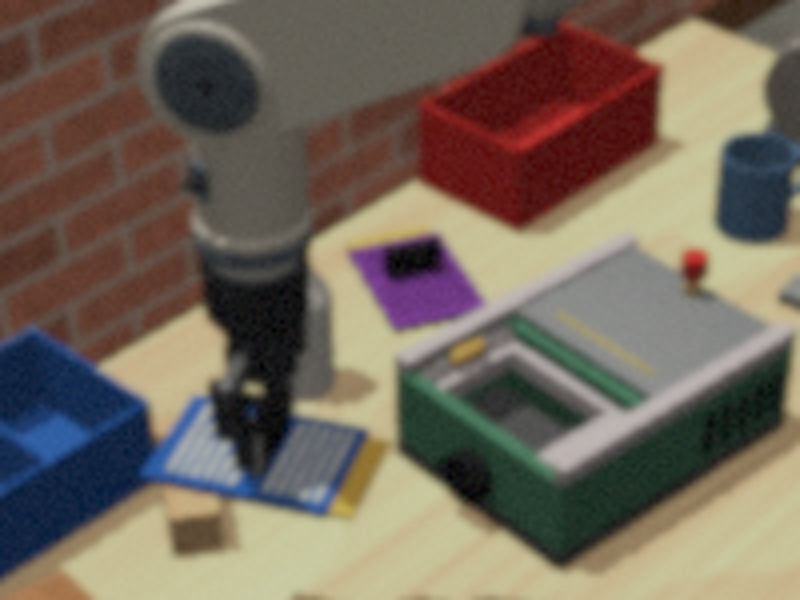

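Panel is held level by the handle ends. The tool only twists about vertical, so I'll pivot the panel in the grip by pressing its far end onto the near rail's top edge.

drive_tool(series=[0,-27.75,18.17,0.542,0,-27.75,18.17,0.542,0,-27.75,18.17,0.542,0,-27.75,18.17,0.542,0,-27.75,18.17,0.542,0,-27.75,18.17,0.542,0,-27.75,18.17,0.542,0,-27.75,18.17,0.542,0,-27.75,18.17,0.542,0,-27.75,18.17,0.542,0,-27.75,18.17,0.542])

```text
time: 9.75
tool_pos: [0.3762, 0.0031, 0.2081]
tcp_rot: [0.473, 0.527, 0.475, -0.522]
contact_force: [-0.5, -0.1, -3.4]
gripper_width: 0.691
```

```bash
python3 - <<'E'
from h import *;from plant import robot
s=robot.get_state();show(s)
X=c2w(-163,68,135);print(X,to(s,X,COL[2]+np.pi/2))
E
```

```text
t 9.75 tcp [376.2   3.1 208.1] F [-0.5 -0.1 -3.4] M [ 0.02 -0.04 -0.04] w 0.691 
x [ 0.004  0.007 -1.   ] z [-0.1   -0.995 -0.007] jaw -1.671 q [-0.   -0.02  2.15  0.01  1.01  1.66]
tcp in collector -163.6 68.2 208.1
[0.376687   0.00278849 0.135     ] (array([7.31, 0.03, 0.08]), 0.001)
```

drive_tool(series=[4,0,0.05,0,7,0,0.05,0,8,0,0.05,0,8.4,0,0.05,0,8.6,0,0.05,0,8.8,0,0.05,0])

```text
time: 10.35
tool_pos: [0.3767, 0.0035, 0.1211]
tcp_rot: [0.473, 0.527, 0.475, -0.522]
contact_force: [-10.2, 4.5, 14.6]
gripper_width: 0.689
```

drive_tool(series=[0.2,0,0,0,0.4,0,0,0,0.6,0,0,0])

```text
time: 10.65
tool_pos: [0.3757, 0.0038, 0.1164]
tcp_rot: [0.473, 0.527, 0.476, -0.522]
contact_force: [-13.8, 1.7, 15.2]
gripper_width: 0.688
```

drive_tool(series=[0.3,0,0,0,0.6,0,0,0,0.9,0,0,0,1.1,0,0,0,1.1,0,0,0])

```text
time: 11.15
tool_pos: [0.3733, 0.004, 0.1059]
tcp_rot: [0.472, 0.526, 0.477, -0.523]
contact_force: [-13.4, 1.8, 8.6]
gripper_width: 0.688
```

```bash
python3 - <<'E'
from h import *;from plant import robot
s=robot.get_state();show(s)
c=robot.capture("side");I=c["img"][130:280,280:480,::-1];cv2.imwrite("pics/side3.png",cv2.resize(I,None,fx=4,fy=4,interpolation=cv2.INTER_CUBIC))
E
```

```text
t 11.15 tcp [373.3   4.  105.9] F [-13.4   1.8   8.6] M [ 0.04  1.54 -0.06] w 0.688 
x [-0.002  0.008 -1.   ] z [-0.1   -0.995 -0.007] jaw -1.671 q [-0.    0.15  2.26  0.01  0.73  1.66]
tcp in collector -166.5 68.9 105.9
```

View pics/side3.png

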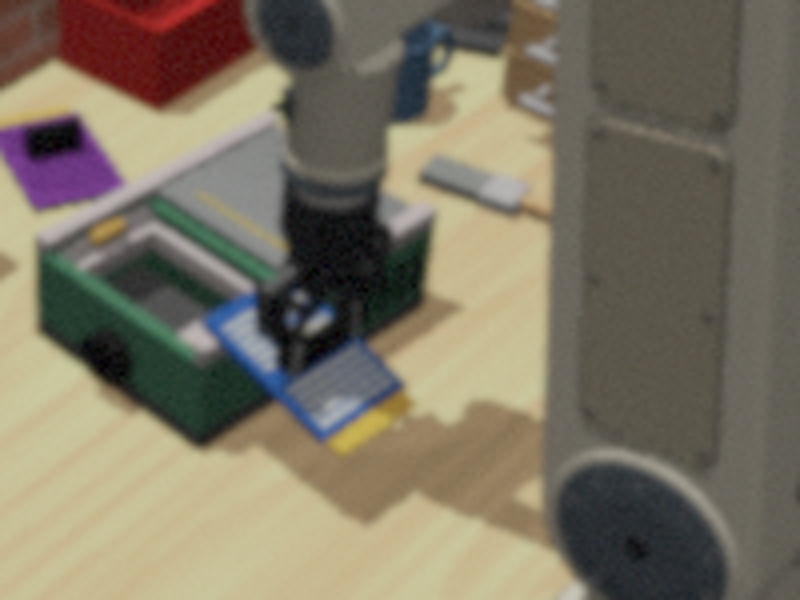

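Panel is now tilted, far end up on the rail. Points: far corner (207,315), far other corner (250,293), lip corners (338,453) and (410,400), plate corner (322,440). I'll fit the tilt.

```bash
cat >> h.py <<'E'
def panfit(obs,off,k,p0=(.37,0,.1,.25),n="side",yaw=None):
    yaw=COL[2] if yaw is None else yaw
    U=np.array([o[1] for o in obs],float);U=(U+.5)/k-.5+np.array(off)
    L=np.array([o[0] for o in obs],float)/1e3
    def W(p,L): return (Ro.from_euler("z",yaw)*Ro.from_euler("y",-p[3])).apply(L)+p[:3]
    r=least_squares(lambda p:(proj(n,W(p,L))-U).ravel(),p0,loss="soft_l1")
    return r.x,(r.fun.reshape(-1,2)).round(1).tolist(),W
E
python3 - <<'E'
from h import *;from plant import robot
s=robot.get_state()
p,res,W=panfit([((81,50,0),(207,318)),((-81,45,0),(338,455)),((-81,-45,4),(410,397)),((-63,50,0),(322,442)),((-63,-50,8),(404,381))],(280,130),4)
print(p.round(4),np.degrees(p[3]),res)
g=W(p,np.array([[0,0,.03]]))[0];print("grip",g,"minus tcp",(g-s["tool_pos"])*1e3)
E
```

```text
[ 0.4106 -0.044   0.0522  0.336 ] 19.25006427687855 [[-0.1, 0.0], [0.2, -0.5], [0.6, 1.2], [-0.5, -0.5], [-0.2, 0.1]]
grip [ 0.40078971 -0.04298644  0.08052771] minus tcp [ 27.50670907 -47.0103236  -25.46664697]
```

```bash
python3 - <<'E'
from h import *;from plant import robot
s=robot.get_state();T=s["tool_pos"]
O=[((81,50,0),(207,318)),((-81,45,0),(338,455)),((-81,-45,4),(410,397)),((-63,50,0),(322,442)),((-63,-50,8),(404,381))]
L=np.array([o[0] for o in O])/1e3;U=(np.array([o[1] for o in O])+.5)/4-.5+[280,130]
a=COL[2];ex=np.array([np.cos(a),np.sin(a),0])
def W(p,L):
    R=Ro.from_euler("z",a)*Ro.from_euler("y",-p[0]);return R.apply(L-[0,0,.03])+T+[0,0,p[1]]+ex*p[2]
f=lambda p:np.r_[(proj("side",W(p,L))-U).ravel(),(p[1]-.02)/.004,p[2]/.002]
r=least_squares(f,[.25,.02,0]);print(np.degrees(r.x[0]),r.x[1:]*1e3,r.fun.round(1))
for n,q in(("lip",(-81,0,0)),("far",(81,0,0)),("grip",(0,0,30))):
    X=W(r.x,np.array([q])/1e3)[0]-[COL[0],COL[1],0];print(n,(Ro.from_euler("z",-a).apply(X)*1e3).round(1))
E
```

```text
17.410511287406294 [22.43026179 -0.69478437] [-2.1 -0.1  0.1  0.   1.2  1.  -0.9 -0.   0.3 -0.2  0.6 -0.3]
lip [-235.5   68.9   75.6]
far [-80.9  68.9 124. ]
grip [-167.2   68.9  128.4]
```

drive_tool(series=[-3,-0.3,0,0,-7,-0.3,0,0,-8,-0.3,0,0,-8,4,0.1,0,-8,8,0.1,0,-8,12,0.1,0,-8,16,0.1,0,-8,17.3,0.1,0,-8,17.3,0.1,0,-8,17.3,0.1,0])

```text
time: 12.2
tool_pos: [0.5443, -0.0149, 0.1849]
tcp_rot: [0.471, 0.525, 0.477, -0.524]
contact_force: [-1.4, -0.7, -3.9]
gripper_width: 0.687
```

```bash
python3 - <<'E'
from h import *;from plant import robot
s=robot.get_state();show(s)
X=c2w(6.5,67.5,125);print(X,to(s,X,COL[2]+np.pi/2))
E
```

```text
t 12.2 tcp [544.3 -14.9 184.9] F [-1.4 -0.7 -3.9] M [-0.02  0.09 -0.02] w 0.687 
x [-0.004  0.008 -1.   ] z [-0.1   -0.995 -0.007] jaw -1.671 q [-0.03  0.28  1.85  0.01  1.02  1.63]
tcp in collector 5.5 67.3 184.9
[ 0.54527279 -0.01479938  0.125     ] (array([5.99, 0.13, 0.03]), 0.001)
```

drive_tool(series=[3,0.13,0,0,5,0.13,0,0,6,0.13,0,0,6.3,0.13,0,0,6.3,0.13,0,0])

```text
time: 12.7
tool_pos: [0.545, -0.0144, 0.1223]
tcp_rot: [0.471, 0.525, 0.477, -0.524]
contact_force: [0.5, 0.0, -4.5]
gripper_width: 0.69
```

```bash
python3 - <<'E'
from h import *;from plant import robot
s=robot.get_state();show(s)
c=robot.capture("side");I=c["img"][150:270,270:430,::-1];cv2.imwrite("pics/side4.png",cv2.resize(I,None,fx=5,fy=5,interpolation=cv2.INTER_CUBIC))
E
```

```text
t 12.7 tcp [545.  -14.4 122.3] F [ 0.5  0.  -4.5] M [-0.02  0.03 -0.01] w 0.69 
x [-0.004  0.008 -1.   ] z [-0.1   -0.995 -0.007] jaw -1.671 q [-0.03  0.36  1.9   0.01  0.88  1.63]
tcp in collector 6.2 67.9 122.3
```

View pics/side4.png

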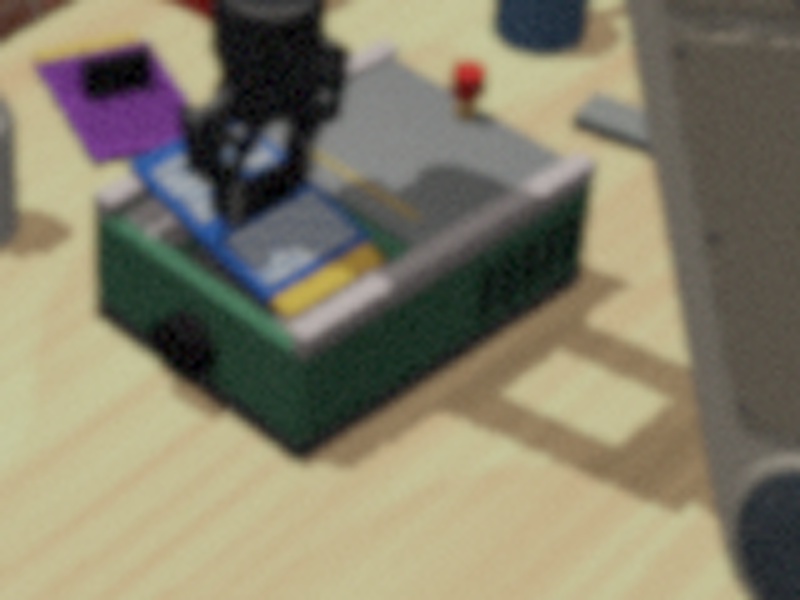

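The panel sits tilted over the open well with its lip inside the near rail. Next I'll feel for the seat.

drive_tool(series=[0.15,0,0,0,0.3,0,0,0,0.45,0,0,0,0.45,0,0,0])

```text
time: 13.15
tool_pos: [0.5455, -0.0144, 0.1182]
tcp_rot: [0.472, 0.526, 0.477, -0.523]
contact_force: [0.1, 0.6, -4.0]
gripper_width: 0.692
```

drive_tool(series=[0.1,0,0,0,0.2,0,0,0,0.2,0,0,0])

```text
time: 13.45
tool_pos: [0.5454, -0.0144, 0.116]
tcp_rot: [0.471, 0.525, 0.477, -0.523]
contact_force: [0.3, 0.7, -3.9]
gripper_width: 0.686
```

drive_tool(series=[0.1,0,0,0,0.2,0,0,0,0.2,0,0,0])

```text
time: 13.75
tool_pos: [0.5452, -0.0144, 0.1138]
tcp_rot: [0.471, 0.525, 0.477, -0.524]
contact_force: [-0.4, 0.1, -2.6]
gripper_width: 0.69
```

drive_tool(series=[-0.12,0,0,0,-0.12,-0.5,0,0,-0.12,-1.0,0,0,-0.12,-1.3,0,0,-0.12,-1.6,0,0,-0.12,-1.6,0,0])

```text
time: 14.35
tool_pos: [0.5301, -0.0129, 0.1153]
tcp_rot: [0.472, 0.526, 0.476, -0.523]
contact_force: [4.9, -0.4, -9.3]
gripper_width: 0.686
```

drive_tool(series=[0,-0.15,0,0,0,-0.3,0,0,0,-0.3,0,0])

```text
time: 14.65
tool_pos: [0.5286, -0.0127, 0.1156]
tcp_rot: [0.473, 0.527, 0.476, -0.522]
contact_force: [6.9, -0.7, -11.2]
gripper_width: 0.687
```

drive_tool(series=[0.12,0,0,0,0.2,0,0,0,0.2,-0.15,0,0,0.2,-0.3,0,0,0.2,-0.3,0,0])

```text
time: 15.15
tool_pos: [0.5288, -0.0126, 0.1151]
tcp_rot: [0.475, 0.528, 0.474, -0.52]
contact_force: [9.4, -1.8, -2.8]
gripper_width: 0.691
```

```bash
python3 - <<'E'
from h import *;from plant import robot
s=robot.get_state();show(s)
c=robot.capture("side");I=c["img"][150:270,270:430,::-1];cv2.imwrite("pics/side5.png",cv2.resize(I,None,fx=5,fy=5,interpolation=cv2.INTER_CUBIC))
E
```

```text
t 15.15 tcp [528.8 -12.6 115.1] F [ 9.4 -1.8 -2.8] M [-0.32 -1.85  0.  ] w 0.691 
x [ 0.009  0.007 -1.   ] z [-0.1   -0.995 -0.008] jaw -1.671 q [-0.03  0.35  1.95  0.01  0.84  1.63]
tcp in collector -10.1 68.0 115.1
```

View pics/side5.png

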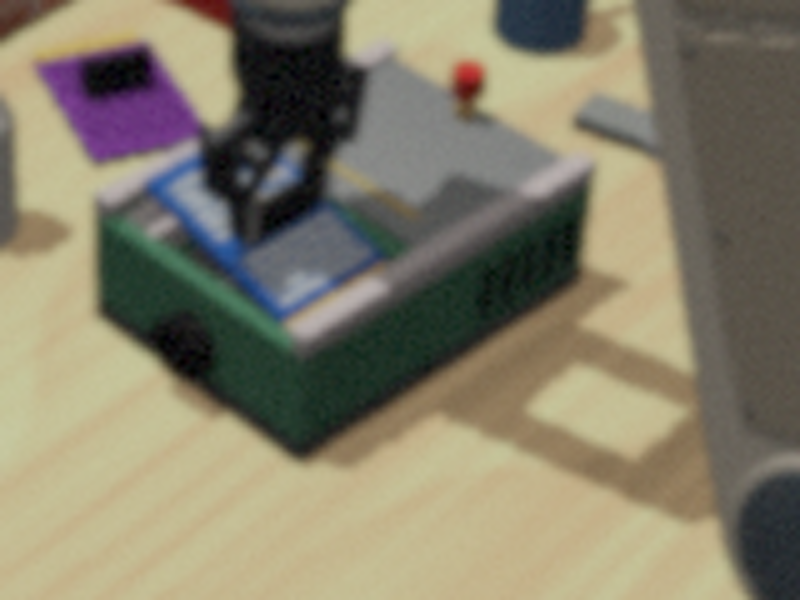

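The lip is under the ledge and against the stop, with Fx about +9 N. Now I'll swing it down along the arc, keeping a little pressure toward the stop.

drive_tool(series=[0.2,0.0,0,0,0.4,0.15,0,0,0.6,0.3,0,0,0.85,0.48,0,0,1.1,0.6,0,0,1.1,0.6,0,0])

```text
time: 15.8
tool_pos: [0.5347, -0.0131, 0.1037]
tcp_rot: [0.475, 0.528, 0.474, -0.52]
contact_force: [-1.5, 1.2, 1.5]
gripper_width: 0.691
```

```bash
python3 - <<'E'
from h import *;from plant import robot
s=robot.get_state();show(s)
E
```

```text
t 15.8 tcp [534.7 -13.1 103.7] F [-1.5  1.2  1.5] M [ 0.02  0.55 -0.06] w 0.691 
x [ 0.009  0.007 -1.   ] z [-0.1   -0.995 -0.008] jaw -1.671 q [-0.03  0.37  1.94  0.01  0.82  1.63]
tcp in collector -4.2 68.1 103.7
```

drive_tool(series=[0.2,0.12,0,0,0.4,0.22,0,0,0.6,0.32,0,0,0.8,0.42,0,0,0.8,0.42,0,0])

```text
time: 16.3
tool_pos: [0.5381, -0.0134, 0.0966]
tcp_rot: [0.474, 0.528, 0.475, -0.521]
contact_force: [-5.7, 1.3, 15.8]
gripper_width: 0.689
```

```bash
python3 - <<'E'
from h import *;from plant import robot
s=robot.get_state();show(s)
E
```

```text
t 16.3 tcp [538.1 -13.4  96.6] F [-5.7  1.3 15.8] M [-0.1   1.67 -0.25] w 0.689 
x [ 0.007  0.007 -1.   ] z [-0.1   -0.995 -0.008] jaw -1.671 q [-0.03  0.39  1.93  0.01  0.81  1.63]
tcp in collector -0.7 68.1 96.6
```

drive_tool(series=[0.2,0.05,0,0,0.4,0.1,0,0,0.6,0.1,0,0,0.8,0.1,0,0,0.8,0.1,0,0])

```text
time: 16.8
tool_pos: [0.5413, -0.0137, 0.0898]
tcp_rot: [0.475, 0.529, 0.474, -0.52]
contact_force: [2.2, 1.3, 11.3]
gripper_width: 0.686
```

```bash
python3 - <<'E'
from h import *;from plant import robot
s=robot.get_state();show(s)
c=robot.capture("side");I=c["img"][150:270,270:430,::-1];cv2.imwrite("pics/side6.png",cv2.resize(I,None,fx=5,fy=5,interpolation=cv2.INTER_CUBIC))
E
```

```text
t 16.8 tcp [541.3 -13.7  89.8] F [ 2.2  1.3 11.3] M [-0.46  0.43 -0.03] w 0.686 
x [ 0.011  0.006 -1.   ] z [-0.099 -0.995 -0.007] jaw -1.67 q [-0.03  0.4   1.93  0.01  0.79  1.63]
tcp in collector 2.5 68.2 89.8
```

View pics/side6.png

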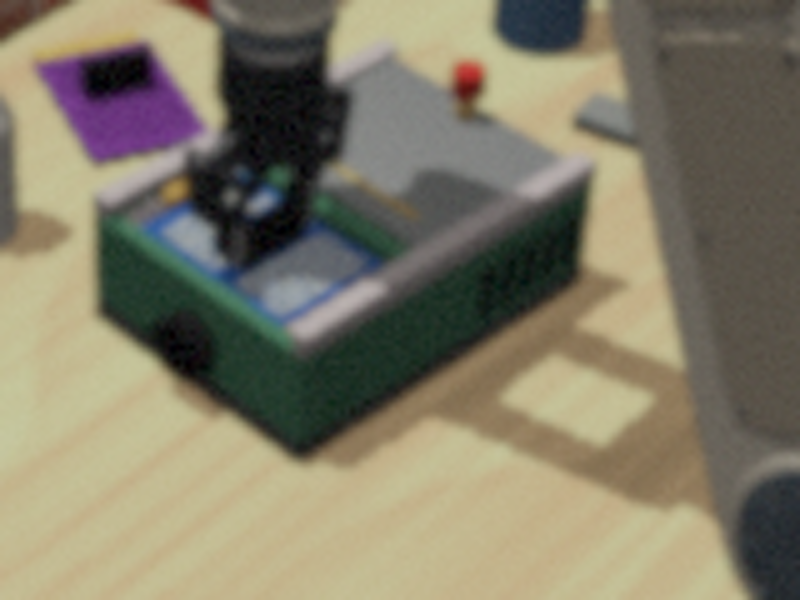

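The panel now looks flat in the well with the roller visible beyond its far end. One firm push to confirm it is bottomed, then release.

drive_tool(series=[0.2,0,0,0,0.4,0,0,0,0.5,0,0,0])

```text
time: 17.15
tool_pos: [0.5417, -0.0136, 0.0892]
tcp_rot: [0.476, 0.529, 0.474, -0.519]
contact_force: [-24.8, 1.3, 74.4]
gripper_width: 0.69
```

drive_tool(series=[0,0,0,0,0,0,0,0,0,0,0,0,0,0,0,0], hand=7)

```text
time: 17.55
tool_pos: [0.5415, -0.0136, 0.0886]
tcp_rot: [0.476, 0.528, 0.474, -0.52]
contact_force: [1.1, 0.8, 0.7]
gripper_width: 0.819
```

```bash
python3 - <<'E'
from h import *;from plant import robot
s=robot.get_state();show(s)
E
```

```text
t 17.55 tcp [541.5 -13.6  88.6] F [1.1 0.8 0.7] M [-0.01  0.01 -0.01] w 0.819 
x [ 0.011  0.006 -1.   ] z [-0.098 -0.995 -0.007] jaw -1.669 q [-0.03  0.4   1.94  0.01  0.79  1.63]
tcp in collector 2.6 68.3 88.6
```

drive_tool(series=[-2,0,0,0,-6,0,0,0,-11,0,0,0,-16,0,0,0,-18,0,4,0,-18,0,9,0,-18,0,14,0,-18,0,19,0,-18,0,24,0,-18,0,24,0,-18,0,24,0])

```text
time: 18.65
tool_pos: [0.5154, -0.2546, 0.2659]
tcp_rot: [0.475, 0.529, 0.474, -0.52]
contact_force: [0.4, 0.3, -0.2]
gripper_width: 0.819
```

```bash
python3 - <<'E'
from h import *;from plant import robot
s=robot.get_state();show(s)
a=robot.capture("side")["img"][160:250,280:400,::-1];b=robot.capture("top")["img"][180:270,300:420,::-1]
cv2.imwrite("pics/end.png",np.vstack([cv2.resize(i,None,fx=6,fy=6,interpolation=cv2.INTER_CUBIC)[:295*2][:540] for i in(a,)]))
cv2.imwrite("pics/end_t.png",cv2.resize(b,None,fx=6,fy=6,interpolation=cv2.INTER_CUBIC))
E
```

```text
t 18.65 tcp [ 515.4 -254.6  265.9] F [ 0.4  0.3 -0.2] M [ 0.01  0.02 -0.02] w 0.819 
x [ 0.01   0.007 -1.   ] z [-0.101 -0.995 -0.008] jaw -1.672 q [-0.47  0.24  1.71  0.01  1.19  1.2 ]
tcp in collector 1.0 -174.1 265.9
```

View pics/end.png

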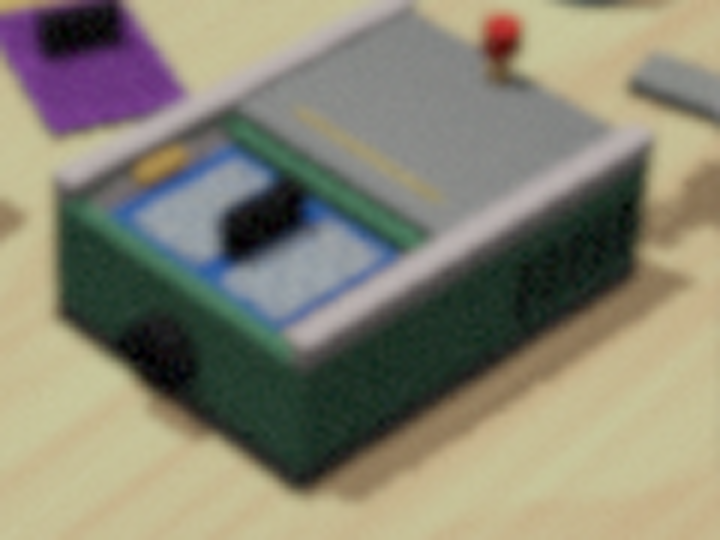

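View pics/end_t.png

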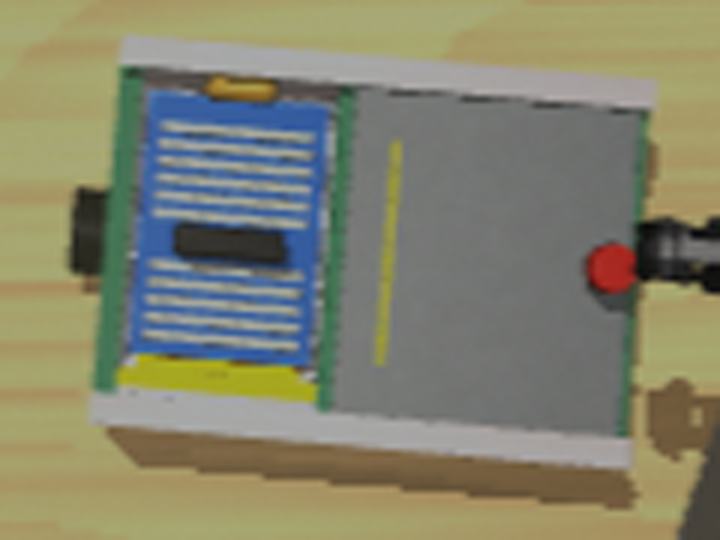

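The final views show the roller (245,88) overlapping the far edge of the panel, the lip running under the ledge (220,375), the cover fully open, and the gripper clear. Handing in.

```bash
python3 -c "
from plant import robot
print(robot.sign_off())"
```

```text
the job is handed in; nothing more can be done
None
```

The cover is open, the blue filter panel is seated in the well, and I handed the job in at about 19 s of the 67 s allowed. No verdict came back.

- **Cover:** I lifted the knob about 9 mm and slid the cover 119 mm, until it met its end stop at about 20 N. I then let go of the knob.
- **Panel tilt:** The tool can only twist about the vertical. I gripped the handle by its ends and pivoted the panel to about 17° by pressing its far end on the near rail.
- **Hooking and seating:** I felt for the seat, slid the lip under the ledge until it was blocked, and swung the panel down past the roller catch.

**Last checks:**
- **Fully down:** The push force dropped from about 16 N to 11 N as the panel passed the catch. A last push of 74 N at the handle met a rigid stop at the height expected for a seated panel.
- **Final pictures:** They show the panel flat, the roller over its far edge, the lip running under the ledge and the cover open. The gripper is clear, with force readings near zero.
- **Other things on the bench:** I kept clear of them and saw nothing disturbed in the pictures. The last views were close crops, so I did not check every one at the end.

**One disagreement:** The lip met resistance when I estimated it about 3 to 4 mm short of the nominal stop. I put this down to a small offset of the handle in the grip or of the frame. I did not measure the lip's final position directly.

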